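# Open the light-curing box

## Robot

A 7-joint arm with a two-finger parallel gripper is mounted at the origin on the work surface. World frame = base frame: x ahead of the robot, y to its left, z up, the work surface at z = 0. Lengths are in m, angles in rad, forces in N, time in s.
With the tool pointing down it reaches from about 0.425 to 0.825 m from the base axis. Payload 3.6 kg.
Tool frame: the origin (TCP) lies at the very end of the fingers, on their centre line; the grasp point (between the pads) lies 19 mm behind it; z points along the fingers, y is the direction in which the jaws open and shut (so a half turn about z gives the same grasp; the last joint's range is limited). The gripper opens to 93 mm and grips with 3 to 60 N. Pads are 15 mm wide; open, the fingers measure 128 mm over their backs; the gripper's body (75 mm by 188 mm) begins 65 mm behind the grasp point.
Start: joints at [-1.238, 0.615, -0.013, 1.423, 0.008, 1.103, -0.04], TCP at [0.228, 0.609, 0.219] pointing down, gripper open.
Joint ranges: [-3.12, 3.12], [-0.3, 2.06], [-1.34, 1.32], [0.26, 2.42], [-1.36, 4.5], [0.01, 1.98], [-2.84, 2.84]. Speed limits (rad/s): [2.79, 2.79, 3.14, 3.14, 3.14, 3.14, 3.14].

## Interface

Orientations are given as a 3x3 rotation matrix whose columns are the frame's x, y, z axes.
In Python, from bench import ctrl gives the robot as it stands.
- The arm moves only by the tool apply_moves, never from a script. Its argument "motion" is one flat list of numbers, 7 for each row, row after row: the shift along the world's x, y, z in units of 0.25 m (1.0 is 0.25 m), then the turn, a rotation vector about the world's x, y, z in units of pi/2 rad (1.0 is pi/2 rad), then the closure in counts, from 0 (fully open) to 255 (shut). A call has 1 to 10 rows; each row is the pose to reach, as a shift and turn from the pose commanded when the call began; what a row does not reach only later rows make up. A row lasts 1/12 s, in which the tool goes at most 41.7 mm and 7.16 degrees, less where a joint would pass 70% of its speed; a pose out of reach is approached as far as the arm can. A call with a number of a shift or a turn outside -1 to 1 is refused whole. A call with a gripper value outside its range is refused whole. The fingers move at their own pace and stop on an object; "grip_force" is the grip in N (left out, the last holds). Time passes only in rows, so rows that repeat a pose let the fingers close. It gives the time, the measured TCP pose, the force and the opening at its end, in the units of the state.
- ctrl.sense(): the state, without advancing time (a new reading comes with each control period).
- ctrl.snapshot(name): name is "scene" or "top" or "wrist"; returns a dict with "img" (480x640x3 uint8, red, green, blue), "K" (3x3 intrinsics, pixels), "rvec" (rotation vector, rad) and "tvec" (3), from world to camera coordinates, as OpenCV has them. Camera axes: x right, y down, z forward; pixel columns grow to the right and rows downward; lengths in m; the calibration is good to about 2 mm. The wrist camera is an equidistant fisheye: a pixel r from the principal point sees the ray r / f radians off the axis. A picture is of the moment at which its call begins. There is no depth.
- ctrl.job_done(): hands the job in, once; it reports no verdict.
The state is a dict: "time": time; "joint_positions": joint angles; "dq": joint speeds; "joint_torque": joint torques, N m; "eef_pos": TCP position; "ee_rot": TCP orientation; "wrist_force": force on the tool from outside, world axes, zero at the start; "moment": the same for the moment, N m; "finger_gap": finger opening in m.
Only numpy, scipy, OpenCV 4.12 (cv2) and the standard library are available. Lean on these libraries where they do the work, as an engineer would, in place of code of your own. Each camera call takes 0.05 s, during which the arm holds its last target.

## Task

The cure is finished: open the light-curing box so that the ring patterns inside can be reached. Press its release tab so that the lid springs up by itself, then push the lid with the fingers, without gripping it, fully back until it rests against its stop and stays there. Do not press the round start key, and leave the patterns and everything else on the bench where they are.

Things in the scene. Friction and masses are not known exactly. Their poses are not given: they have to be found in the camera images.
- curing_box: White bench machine, 245 (x) x 220 (y) x 110 mm high without lid, fixed. Origin: on the bench under it; x points from its front to its back (hinge side), y left, z up; turns only about z. In its frame, mm: front console x -140 to -75, top z 100; then the chamber under the lid, floor z 40; back edge x 105. On the console a fixed black dial, 26 wide, top z 114, at y +70; the start key at y -70.
- tab_pad (a point): Centre of the top face of the release tab: flat grey pad with dark ribs, 40 (x) x 50 mm (y), mid-console at x -115, y 0, z 111 mm of the box. Right behind it (x -93 to -81) the catch nose stands 10 mm higher and holds the lid's tongue: press the pad in front of it, from above. The console left and right of the tab is 11 mm lower than the pad, the recess under the pad deeper.
- release_tab (a joint): Rocker angle of the tab, rad: 0 at rest, 0.26 fully down. It pivots at x -88, z 99 mm of the box; the pad's centre sinks 7 mm over the full travel. A spring holds it up: 2.3 N at the pad's centre to move it, 4 N fully down; it comes back when let go. The catch lets go at about 0.15 to 0.2 rad (4 to 5 mm at the centre).
- lid (a joint): Lid angle, rad: 0 closed and latched, 1.85 fully open at its stop (leaning back 16 degrees past upright). Once released, a damped spring lifts it by itself, in about a second, to about 1.0 rad, where hinge friction holds it. From there it must be pushed (1 to 2 N at its front edge); it stays wherever it is left.
- lid_edge (a point): Middle of the lower front edge of the lid, moves with it; 157 mm from the hinge axis. Lid: grey frame 152 mm deep, 220 wide, 14 thick, amber pane. Closed, this edge is at x -72, z 110 mm of the box. A dark tongue 34 mm wide stands out 12 mm beyond it. The lid's underside, which faces front when it is up, is flat within 1 mm, 3 mm from the hinge axis; push there, not on the outer face.
- lid_hinge (a point): Middle of the lid's hinge axis (parallel to the box's y): x = 85, y = 0, z = 113 mm of the box. It does not move with the lid.
- start_key (a joint): Travel of the round start key, m: 0 up, 0.004 fully down (3 N). Not to be pressed.
- key_top (a point): Centre of the top of the start key: round, black, 20 mm across, standing 7 mm above the console at x = -108, y = -70, z = 107 mm of the box.
- pattern_a: Dark green ring pattern standing on a round foot (26 mm across), 40 mm high, 14 g, loose on the turntable in the curing chamber; origin under its foot. To be left alone.
- pattern_b: The same, 43 mm high. To be left alone.
- spirit_bottle: Clear plastic bottle with a white cap, 52 mm across, 125 mm high, standing beside or near the box; origin under its foot. To be left alone.
- ring_cone: Wooden ring cone on a foot 52 mm across, 107 mm high, standing beside or near the box; origin under its foot. To be left alone.
- tweezers: Steel tweezers lying flat in front of the box, 140 mm long (along its x), 16 mm wide, 6 mm high; origin under the middle. To be left alone.
- ring_tray: Black tray with brass rings, 120 x 90 mm, 22 mm high; origin under its centre. To be left alone.
- felt_buff: Pale felt polishing wheel lying flat, 80 mm across, 24 mm high; origin under its centre. To be left alone.
- resin_jar: Amber jar with a black lid, 60 mm across, 85 mm high; origin under its foot. To be left alone.

How it is judged:
On the way, in this order (a step that is already met when the one before it is completed fails the run):
1. the release tab is pressed down (value of joint release_tab above 0.1 rad).
2. the lid has sprung up (more than 0.7 rad) and the fingers are off it (value of joint lid above 0.7 rad and contact force between the fingers and lid below 0.2 N), for 0.1 s.
At the end, for the whole second after the job is handed in: The lid is fully open, within 0.1 rad (6 degrees) of its stop at 1.85 rad, and at rest; the release tab is back up; nothing else has been moved (distance of each of spirit_bottle, ring_cone, tweezers, ring_tray, felt_buff, resin_jar from where it was at the start of the episode below 0.02 m and distance of each of pattern_a, pattern_b from where it was at the start of the episode below 0.012 m and value of joint lid above 1.75 rad and velocity of joint lid between -0.05 and 0.05 rad/s and value of joint release_tab below 0.05 rad and value of joint start_key below 0.001 m); the robot touches nothing.
It fails at once if the raised lid is gripped: a finger presses on its outer face (over 2.5 N) (value of joint lid above 0.5 rad and (contact force between the fingers and lid_c6 above 2.5 N or contact force between the fingers and lid_c7 above 2.5 N or contact force between the fingers and lid_c8 above 2.5 N or contact force between the fingers and lid_c9 above 2.5 N)).
It fails at once if the start key is pressed (more than 2 mm) (value of joint start_key above 0.002 m).
It fails at once if a ring pattern in the chamber is lifted or moved by more than 12 mm (distance of any of pattern_a, pattern_b from where it was at the start of the episode above 0.012 m).
It fails at once if something else on the bench is lifted or moved by more than 20 mm (distance of any of spirit_bottle, ring_cone, tweezers, ring_tray, felt_buff, resin_jar from where it was at the start of the episode above 0.02 m).
It fails at once if an upright thing is knocked over (angle between any of spirit_bottle, ring_cone, resin_jar, pattern_a, pattern_b's own z axis and vertical above 0.6 rad).
It also fails if it takes over 38 s, if anything falls off the work surface, if the arm or the gripper's body presses on something with over 40 N, if the wrist force passes 120 N, or if a joint passes its speed limit or range.

## Working session

There is one attempt and no reset: what is moved stays moved. The work goes in short steps, Python scripts to look and compute and a tool call to move; the robot and the scene stay as the last step left them, time stands still between calls to the robot, and variables do not carry over. Pictures are saved under pics/ and viewed, and the job is handed in when it is done.

Besides the shell and the picture viewer there is one more tool, called after "Request:" as a command line: name --argument value ..., lists and objects as JSON in quotes. apply_moves: Moves the arm, as the interface text tells. Shifts and turns lie within -1 to 1; 1 stands for 0.25 m of shift or pi/2 rad of turn. Its arguments: {"type":"object","properties":{"motion":{"type":"array"},"grip_force":{"type":"number"}},"required":["motion"]}

```bash
ls; mkdir -p pics
python3 - <<'E'
from bench import ctrl
import cv2
s=ctrl.sense()
print(s['time'],s['eef_pos'],s['ee_rot'],s['finger_gap'],s['wrist_force'])
for n in ['scene','top']:
    d=ctrl.snapshot(n); cv2.imwrite(f'pics/{n}0.png',d['img'][:,:,::-1])
    import numpy as np
    np.savez(f'pics/{n}0.npz',**d)
    print(n,d['K'].tolist(),d['rvec'],d['tvec'])
E
```

```text
pics
0.0 [0.22796037 0.60787671 0.21749953] [[-9.36342462e-01  3.51086940e-01 -8.68531007e-04]
 [ 3.51088014e-01  9.36339457e-01 -2.37237917e-03]
 [-1.96714940e-05 -2.52629018e-03 -9.99996809e-01]] 0.09288224732122337 [ 0.53383572  0.54293711 -0.36028211]
scene [[446.7358621762412, 0.0, 325.22200468985733], [0.0, 446.7358621762412, 241.69763013385867], [0.0, 0.0, 1.0]] [ 1.63623112  1.75931424 -0.84281968] [ 0.03849791 -0.25802768  1.5133756 ]
top [[474.40982693813504, 0.0, 322.1318481790563], [0.0, 474.40982693813504, 242.96709192803522], [0.0, 0.0, 1.0]] [ 2.10420858 -2.12976025  0.2155732 ] [0.02349378 0.51495173 1.27031736]
```

View pics/scene0.png

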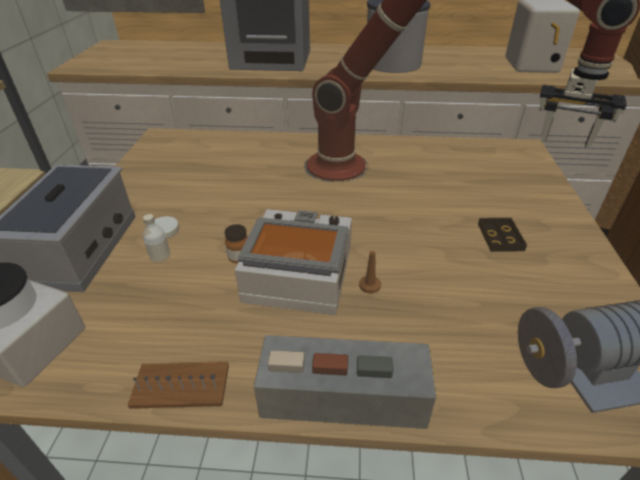

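View pics/top0.png

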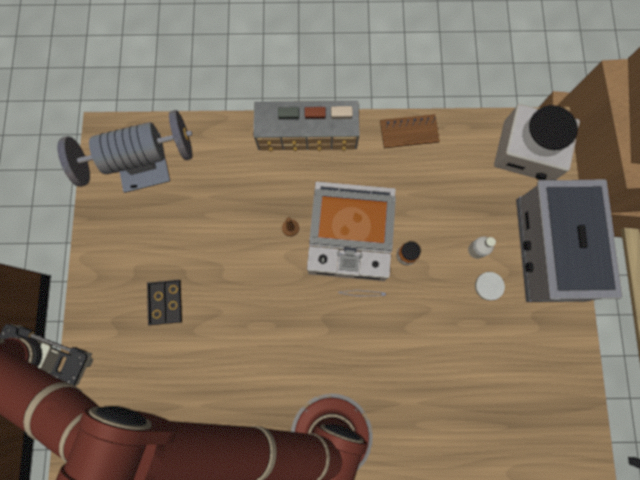

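Run:
```python
import cv2
i=cv2.imread('pics/top0.png')[170:310,270:430]
cv2.imwrite('pics/top0c.png',cv2.resize(i,None,fx=4.2,fy=4.2,interpolation=cv2.INTER_CUBIC))
i=cv2.imread('pics/scene0.png')[200:320,220:390]
cv2.imwrite('pics/scene0c.png',cv2.resize(i,None,fx=4.2,fy=4.2,interpolation=cv2.INTER_CUBIC))
```

```text
(no output)
```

View pics/top0c.png

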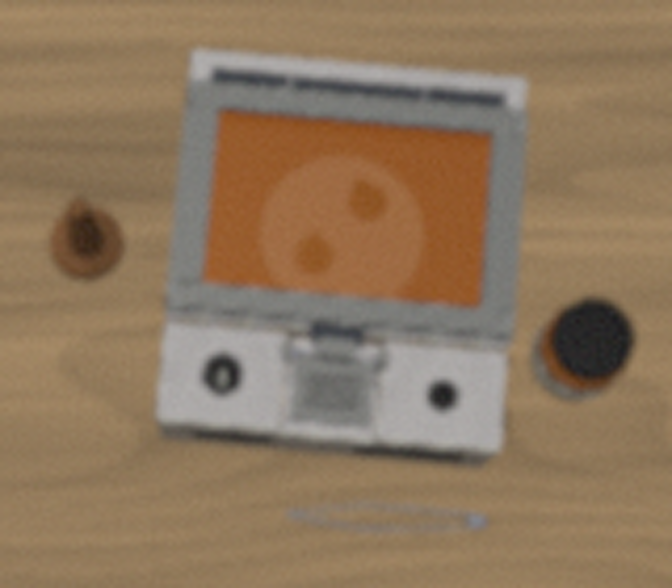

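View pics/scene0c.png

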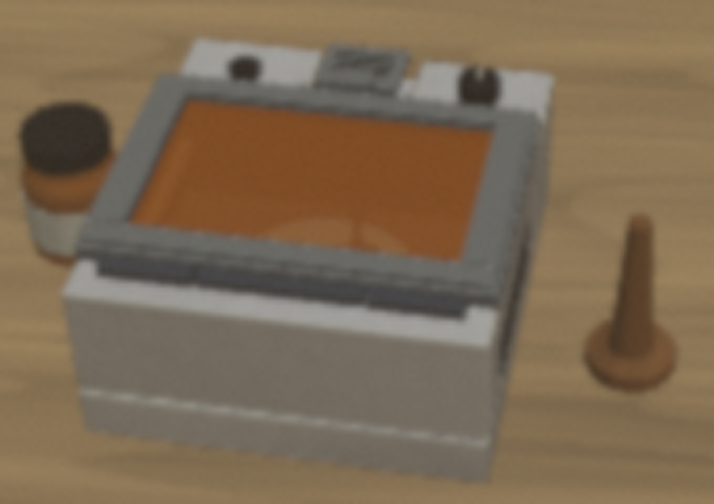

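```bash
cat > h.py <<'E'
import numpy as np,cv2
from scipy.optimize import least_squares
def proj(d,P):
    return cv2.projectPoints(np.atleast_2d(P).astype(float),d['rvec'],d['tvec'],d['K'],None)[0][:,0]
def ray(d,uv,z):
    R=cv2.Rodrigues(d['rvec'])[0];c=-R.T@d['tvec'].ravel()
    r=R.T@np.linalg.inv(d['K'])@np.array([uv[0],uv[1],1.]);return c+r*(z-c[2])/r[2]
def b2w(q,P):
    P=np.atleast_2d(P);c,s=np.cos(q[2]),np.sin(q[2])
    return np.c_[q[0]+c*P[:,0]-s*P[:,1],q[1]+s*P[:,0]+c*P[:,1],P[:,2]]
E
python3 - <<'E'
from h import *
T=dict(np.load('pics/top0.npz'));S=dict(np.load('pics/scene0.npz'))
f=lambda p,o:(np.array(p)+.5)/4.2-.5+np.array(o)
t=[((223,372),(-.105,.07,.114)),((442,394),(-.108,-.07,.107)),((160,426),(-.14,.11,.1)),((501,450),(-.14,-.11,.1)),((194,49),(.105,.11,.11)),((527,78),(.105,-.11,.11))]
s=[((245,62),(-.108,-.07,.107)),((195,40),(-.14,-.11,.1)),((553,75),(-.14,.11,.1)),((65,293),(.105,-.11,.11)),((490,345),(.105,.11,.11))]
def res(q,sep=False):
    a=proj(T,b2w(q,[p for _,p in t]))-[f(u,(270,170)) for u,_ in t]
    b=proj(S,b2w(q,[p for _,p in s]))-[f(u,(220,200)) for u,_ in s]
    return (a,b) if sep else np.r_[a,b].ravel()
r=least_squares(res,[.6,0,0],loss='soft_l1');q=r.x
print(q,np.degrees(q[2]));a,b=res(q,True);print(a.round(1),b.round(1))
print('R00',)
for n,p in dict(pad=(-.115,0,.111),hinge=(.085,0,.113),edge=(-.072,0,.11),key=(-.108,-.07,.107)).items(): print(n,b2w(q,p).round(4))
print(ray(T,f((335,398),(270,170)),.111),'pad by ray')
for n,p,z in [('jar',(590,340),.085),('cone',(88,240),.05),('tw1',(290,513),0.003),('tw2',(485,520),.003)]: print(n,ray(T,f(p,(270,170)),z))
np.save('q.npy',q)
E
```

```text
[ 0.56101469 -0.0640562  -0.09802226] -5.616261620641551
[[ 0.2 -0.7]
 [ 0.7  0.1]
 [-1.  -0.9]
 [ 0.7  0.4]
 [-0.9 -0.2]
 [ 0.2 -0.5]] [[ 0.   0.2]
 [ 0.  -1. ]
 [ 0.4 -0.9]
 [-0.8 -0.3]
 [ 0.6 -0.5]]
R00
pad [[ 0.4466 -0.0528  0.111 ]]
hinge [[ 0.6456 -0.0724  0.113 ]]
edge [[ 0.4894 -0.057   0.11  ]]
key [[ 0.4467 -0.1232  0.107 ]]
[ 0.44472131 -0.05361004  0.111     ] pad by ray
jar [ 0.48459869 -0.22046295  0.085     ]
cone [0.56308377 0.10538089 0.05      ]
tw1 [ 0.38351694 -0.02801952  0.003     ]
tw2 [ 0.37721451 -0.15936746  0.003     ]
```

Request:
apply_moves --motion '[0.07, -0.1, 0, 0, 0, 0.02, 255, 0.14, -0.2, 0, 0, 0, 0.04, 255, 0.21, -0.3, 0, 0, 0, 0.06, 255, 0.28, -0.4, 0, 0, 0, 0.08, 255, 0.35, -0.5, 0, 0, 0, 0.1, 255, 0.42, -0.6, 0, 0, 0, 0.12, 255, 0.49, -0.7, 0, 0, 0, 0.14, 255, 0.56, -0.8, 0, 0, 0, 0.16, 255, 0.63, -0.9, 0, 0, 0, 0.166, 255, 0.68, -1, 0, 0, 0, 0.166, 255]' --grip_force 10

```text
time: 0.93
eef_pos: [0.3996, 0.3567, 0.2183]
ee_rot: [[-0.995, 0.099, 0.0], [0.099, 0.995, -0.001], [-0.0, -0.001, -1.0]]
wrist_force: [-0.1, -1.3, 0.2]
finger_gap: 0.0312
```

Request:
apply_moves --motion '[0.02, -0.1, 0, 0, 0, 0, 255, 0.04, -0.2, 0, 0, 0, 0, 255, 0.06, -0.3, 0, 0, 0, 0, 255, 0.08, -0.4, 0, 0, 0, 0, 255, 0.1, -0.5, 0, 0, 0, 0, 255, 0.11, -0.6, 0, 0, 0, 0, 255, 0.12, -0.7, 0, 0, 0, 0, 255, 0.13, -0.8, 0, 0, 0, 0, 255, 0.14, -0.9, 0, 0, 0, 0, 255, 0.14, -1, 0, 0, 0, 0, 255]'

```text
time: 1.77
eef_pos: [0.4333, 0.1072, 0.2184]
ee_rot: [[-0.995, 0.098, -0.0], [0.098, 0.995, -0.0], [0.0, -0.0, -1.0]]
wrist_force: [0.8, 0.5, 0.3]
finger_gap: 0.0002
```

Request:
apply_moves --motion '[0.01, -0.12, 0, 0, 0, 0, 255, 0.02, -0.24, 0, 0, 0, 0, 255, 0.03, -0.36, 0, 0, 0, 0, 255, 0.04, -0.48, 0, 0, 0, 0, 255, 0.04, -0.56, -0.06, 0, 0, 0, 255, 0.04, -0.62, -0.12, 0, 0, 0, 255, 0.04, -0.64, -0.2, 0, 0, 0, 255, 0.04, -0.64, -0.28, 0, 0, 0, 255, 0.04, -0.64, -0.32, 0, 0, 0, 255, 0.04, -0.64, -0.32, 0, 0, 0, 255]'

```text
time: 2.6
eef_pos: [0.4412, -0.0514, 0.1365]
ee_rot: [[-0.995, 0.098, -0.006], [0.098, 0.995, 0.0], [0.006, -0.0, -1.0]]
wrist_force: [0.8, 0.2, -0.6]
finger_gap: 0.0007
```

Run:
```python
from bench import ctrl
import cv2,numpy as np
from h import *
q=np.load('q.npy')
s=ctrl.sense();print(s['time'],s['eef_pos'],s['wrist_force'],s['joint_positions'])
w=ctrl.snapshot('wrist');np.savez('pics/w1.npz',**w);cv2.imwrite('pics/w1.png',w['img'][:,:,::-1]);print(w['K'])
d=ctrl.snapshot('scene');cv2.imwrite('pics/s1.png',cv2.resize(d['img'][150:330,180:420,::-1],None,fx=3,fy=3))
c,sn=np.cos(q[2]),np.sin(q[2]);v=s['eef_pos'][:2]-q[:2];print('tcp in box',c*v[0]+sn*v[1],-sn*v[0]+c*v[1])
```

```text
2.6 [ 0.44120318 -0.05144999  0.13649811] [ 0.82612358  0.19955901 -0.57781055] [ 0.04058276  0.42601857  0.036211    2.09012107 -0.02520561  0.63165785
  1.56632794]
[[371.64829954   0.         310.28941058]
 [  0.         371.64829954 241.18308837]
 [  0.           0.           1.        ]]
tcp in box -0.12047008580877508 0.0008203064971090065
```

View pics/w1.png

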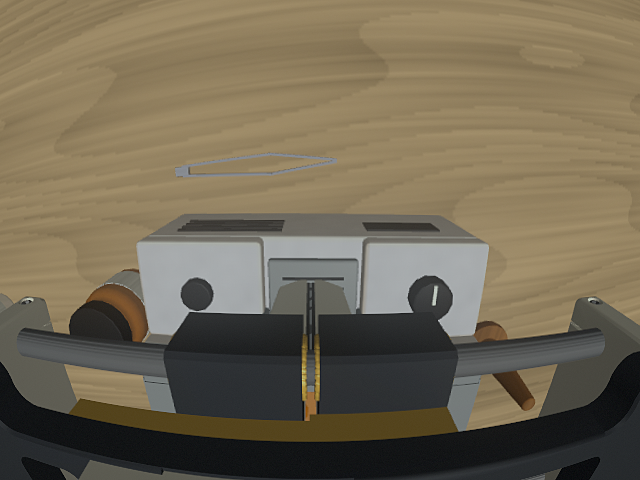

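View pics/s1.png

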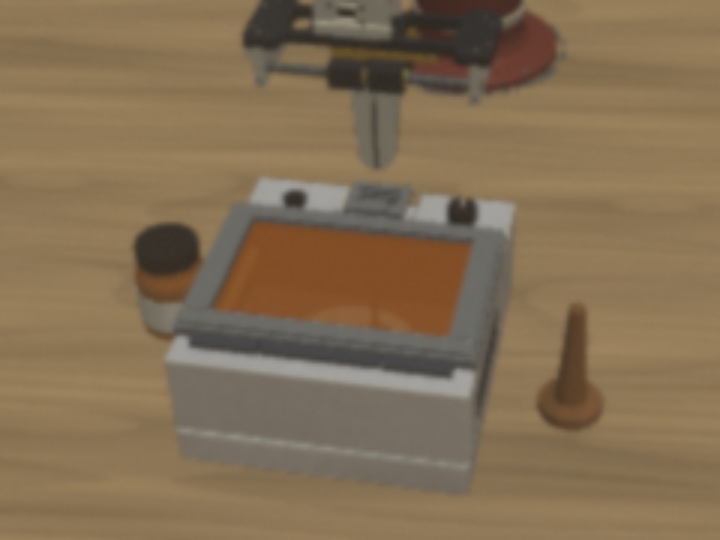

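Request:
apply_moves --motion '[0, 0, -0.03, 0, 0, 0, 255, 0, 0, -0.06, 0, 0, 0, 255, 0, 0, -0.09, 0, 0, 0, 255, 0, 0, -0.11, 0, 0, 0, 255, 0, 0, -0.12, 0, 0, 0, 255, 0, 0, -0.12, 0, 0, 0, 255]'

```text
time: 3.2
eef_pos: [0.4419, -0.0512, 0.108]
ee_rot: [[-0.995, 0.098, -0.003], [0.098, 0.995, 0.0], [0.003, 0.0, -1.0]]
wrist_force: [-1.7, 0.6, 2.3]
finger_gap: 0.0004
```

Request:
apply_moves --motion '[0, 0, -0.008, 0, 0, 0, 255, 0, 0, -0.016, 0, 0, 0, 255, 0, 0, -0.018, 0, 0, 0, 255, 0, 0, -0.018, 0, 0, 0, 255]'

```text
time: 3.53
eef_pos: [0.4412, -0.0511, 0.1044]
ee_rot: [[-0.995, 0.098, -0.004], [0.098, 0.995, 0.001], [0.004, 0.0, -1.0]]
wrist_force: [-6.3, 0.2, 8.8]
finger_gap: 0.0006
```

Run:
```python
from bench import ctrl
import cv2,numpy as np
s=ctrl.sense();print(s['time'],s['eef_pos'],s['wrist_force'])
d=ctrl.snapshot('scene');cv2.imwrite('pics/s2.png',cv2.resize(d['img'][150:330,180:420,::-1],None,fx=3,fy=3))
```

```text
3.5333 [ 0.44116936 -0.05109554  0.10438055] [-6.25895016  0.20632394  8.7504352 ]
```

View pics/s2.png

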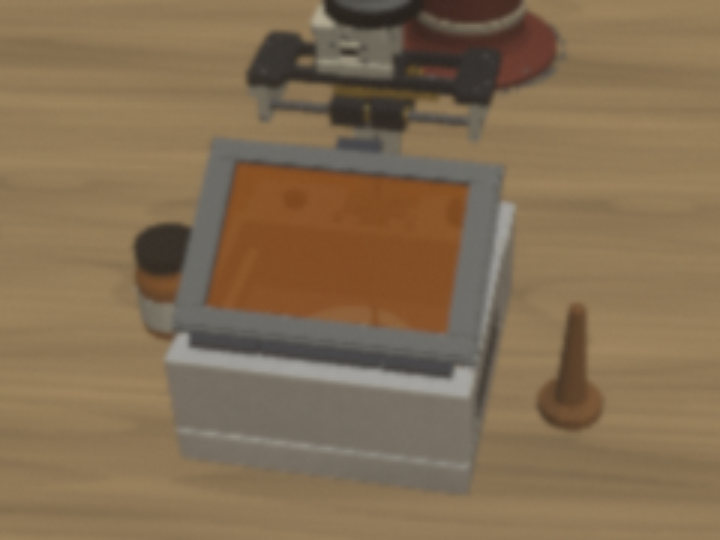

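Request:
apply_moves --motion '[0, 0, 0.03, 0, 0, 0, 255, 0, 0, 0.06, 0, 0, 0, 255, 0, 0, 0.06, 0, 0, 0, 255, 0, 0, 0.06, 0, 0, 0, 255, 0, 0, 0.06, 0, 0, 0, 255, 0, 0, 0.06, 0, 0, 0, 255, 0, 0, 0.06, 0, 0, 0, 255, 0, 0, 0.06, 0, 0, 0, 255, 0, 0, 0.06, 0, 0, 0, 255, 0, 0, 0.06, 0, 0, 0, 255]'

```text
time: 4.42
eef_pos: [0.4432, -0.0514, 0.119]
ee_rot: [[-0.995, 0.098, -0.0], [0.098, 0.995, -0.0], [0.0, -0.0, -1.0]]
wrist_force: [0.5, 0.1, 0.2]
finger_gap: 0.0003
```

Run:
```python
from bench import ctrl
import cv2,numpy as np
s=ctrl.sense();print(s['time'],s['eef_pos'],s['wrist_force'])
d=ctrl.snapshot('scene');np.savez('pics/s3.npz',**d);cv2.imwrite('pics/s3.png',cv2.resize(d['img'][150:330,180:420,::-1],None,fx=3,fy=3))
d=ctrl.snapshot('wrist');cv2.imwrite('pics/w3.png',d['img'][:,:,::-1])
```

```text
4.4167 [ 0.44316246 -0.05138606  0.11901415] [0.51727683 0.05699646 0.15344071]
```

View pics/s3.png

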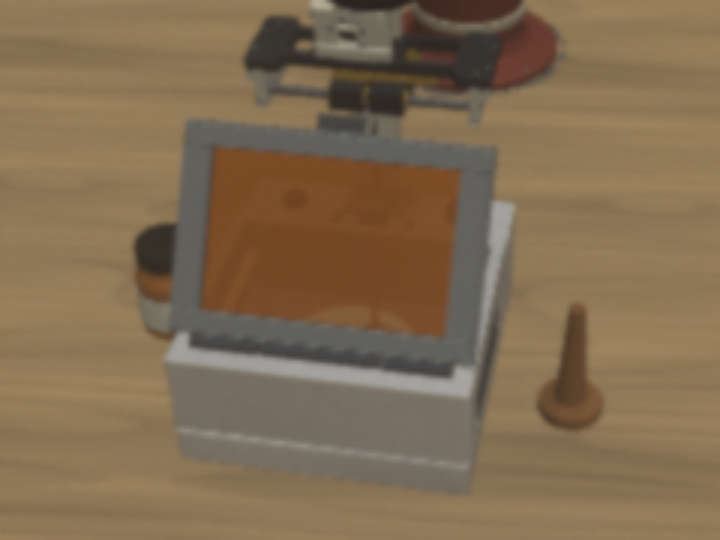

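View pics/w3.png

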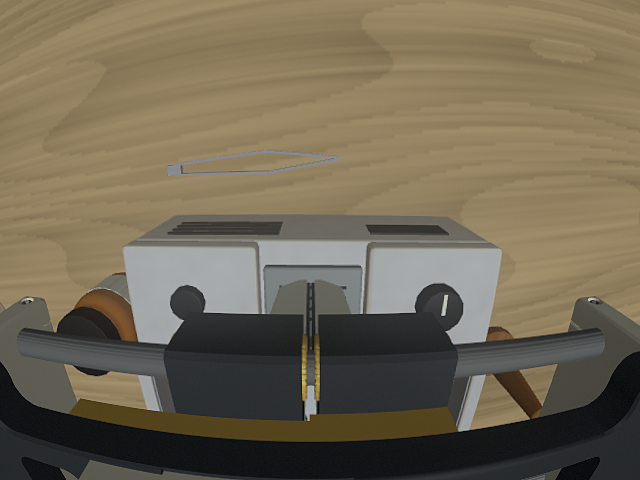

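```bash
cat >> h.py <<'E'
def lidpt(th,r,h,y):  # h above underside-axis line
    return (.085-r*np.cos(th)+h*np.sin(th), y, .113+r*np.sin(th)+h*np.cos(th))
E
python3 - <<'E'
from h import *
S=dict(np.load('pics/s3.npz'));q=np.load('q.npy')
for th in (.7,.8,.9,1.,1.1):
    print(th,((proj(S,b2w(q,[lidpt(th,.157,.011,-.11),lidpt(th,.157,.011,.11)]))-[180,150])*3).round())
E
```

```text
0.7 [[202. 122.]
 [501. 150.]]
0.8 [[196. 117.]
 [500. 146.]]
0.9 [[189. 115.]
 [498. 144.]]
1.0 [[181. 115.]
 [495. 145.]]
1.1 [[174. 118.]
 [493. 148.]]
```

Request:
apply_moves --motion '[0, 0, 0.04, 0, 0, 0, 255, 0, 0, 0.08, 0, 0, 0, 255, 0, 0, 0.14, 0, 0, 0, 255, 0, 0.04, 0.2, 0, 0, 0, 255, 0, 0.08, 0.26, 0, 0, 0, 255, 0.01, 0.12, 0.32, 0, 0, 0, 255, 0.01, 0.16, 0.38, 0, 0, 0, 255, 0.01, 0.18, 0.42, 0, 0, 0, 255, 0.02, 0.18, 0.42, 0, 0, 0, 255, 0.02, 0.18, 0.42, 0, 0, 0, 255]'

```text
time: 5.35
eef_pos: [0.4488, -0.0064, 0.2243]
ee_rot: [[-0.995, 0.097, 0.001], [0.097, 0.995, -0.0], [-0.001, -0.0, -1.0]]
wrist_force: [0.2, -0.4, -0.0]
finger_gap: 0.0001
```

Run:
```python
from bench import ctrl
from h import *
q=np.load('q.npy')
s=ctrl.sense();print(s['time'],s['eef_pos'],s['wrist_force'])
d=ctrl.snapshot('scene');np.savez('pics/s4.npz',**d);cv2.imwrite('pics/s4.png',cv2.resize(d['img'][150:330,180:420,::-1],None,fx=3,fy=3))
c,sn=np.cos(q[2]),np.sin(q[2]);v=s['eef_pos'][:2]-q[:2];print('tcp in box',c*v[0]+sn*v[1],-sn*v[0]+c*v[1])
```

```text
5.35 [ 0.44878737 -0.00635035  0.2243116 ] [ 0.1745944  -0.37770263 -0.02549484]
tcp in box -0.11733599983895117 0.046445681642192385
```

View pics/s4.png

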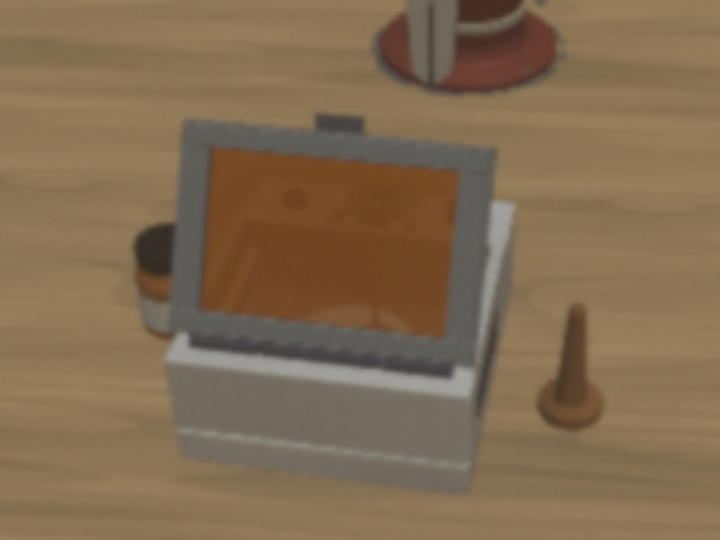

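Request:
apply_moves --motion '[0.04, -0.004, -0.02, 0, 0, 0, 255, 0.1, -0.01, -0.036, 0, 0, 0, 255, 0.18, -0.018, -0.036, 0, 0, 0, 255, 0.26, -0.026, -0.036, 0, 0, 0, 255, 0.32, -0.032, -0.036, 0, 0, 0, 255, 0.36, -0.035, -0.036, 0, 0, 0, 255, 0.39, -0.038, -0.036, 0, 0, 0, 255, 0.42, -0.041, -0.036, 0, 0, 0, 255, 0.45, -0.044, -0.036, 0, 0, 0, 255, 0.48, -0.047, -0.036, 0, 0, 0, 255]'

```text
time: 6.23
eef_pos: [0.5683, -0.0184, 0.2146]
ee_rot: [[-0.995, 0.098, -0.001], [0.098, 0.995, -0.0], [0.001, -0.0, -1.0]]
wrist_force: [-1.2, -1.2, -0.3]
finger_gap: 0.0001
```

Run:
```python
from bench import ctrl
from h import *
q=np.load('q.npy')
s=ctrl.sense();print(s['time'],s['eef_pos'],s['wrist_force'])
d=ctrl.snapshot('scene');np.savez('pics/s5.npz',**d);cv2.imwrite('pics/s5.png',cv2.resize(d['img'][150:330,180:420,::-1],None,fx=3,fy=3))
c,sn=np.cos(q[2]),np.sin(q[2]);v=s['eef_pos'][:2]-q[:2];print('tcp in box',c*v[0]+sn*v[1],-sn*v[0]+c*v[1])
```

```text
6.2333 [ 0.56834755 -0.01841671  0.2146446 ] [-1.18014134 -1.2106288  -0.34080957]
tcp in box 0.00283113347186061 0.04613804485450946
```

View pics/s5.png

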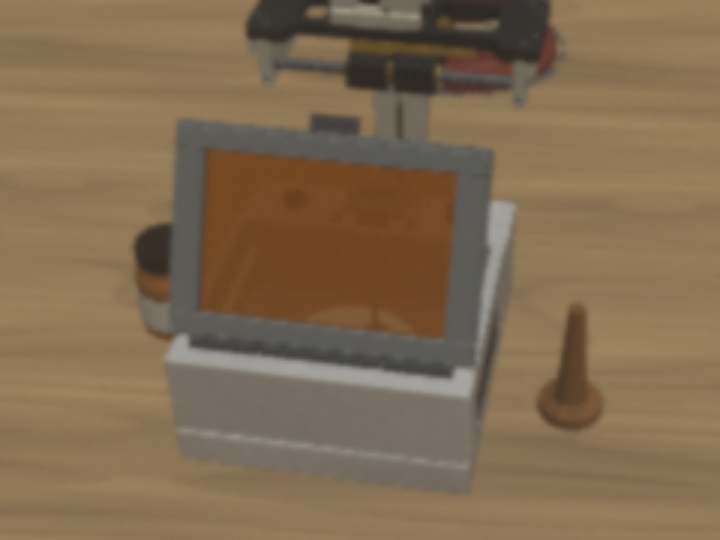

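Request:
apply_moves --motion '[0.03, -0.003, 0, 0, 0, 0, 255, 0.06, -0.006, 0, 0, 0, 0, 255, 0.09, -0.009, 0, 0, 0, 0, 255, 0.12, -0.012, 0, 0, 0, 0, 255, 0.15, -0.015, 0, 0, 0, 0, 255, 0.18, -0.018, 0, 0, 0, 0, 255, 0.21, -0.021, 0, 0, 0, 0, 255, 0.24, -0.024, 0, 0, 0, 0, 255, 0.27, -0.027, 0, 0, 0, 0, 255, 0.3, -0.03, 0, 0, 0, 0, 255]'

```text
time: 7.12
eef_pos: [0.6439, -0.0258, 0.215]
ee_rot: [[-0.995, 0.098, -0.0], [0.098, 0.995, -0.0], [0.0, -0.0, -1.0]]
wrist_force: [0.3, 0.5, 0.0]
finger_gap: 0.0005
```

Run:
```python
from bench import ctrl
from h import *
q=np.load('q.npy')
s=ctrl.sense();print(s['time'],s['eef_pos'],s['wrist_force'])
d=ctrl.snapshot('scene');np.savez('pics/s6.npz',**d);cv2.imwrite('pics/s6.png',cv2.resize(d['img'][150:330,180:420,::-1],None,fx=3,fy=3))
c,sn=np.cos(q[2]),np.sin(q[2]);v=s['eef_pos'][:2]-q[:2];print('tcp in box',c*v[0]+sn*v[1],-sn*v[0]+c*v[1])
```

```text
7.1167 [ 0.64390875 -0.02575719  0.2150498 ] [0.31565823 0.46937371 0.02865225]
tcp in box 0.07874799741716822 0.04622762870128016
```

View pics/s6.png

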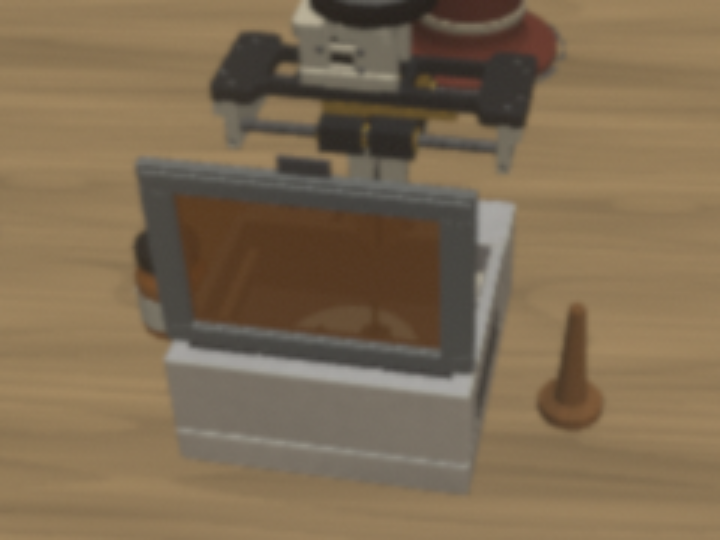

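Request:
apply_moves --motion '[0.01, -0.001, 0, 0, 0, 0, 255, 0.02, -0.002, 0, 0, 0, 0, 255, 0.03, -0.003, 0, 0, 0, 0, 255, 0.04, -0.004, 0, 0, 0, 0, 255, 0.05, -0.005, 0, 0, 0, 0, 255, 0.06, -0.006, 0, 0, 0, 0, 255, 0.065, -0.006, 0, 0, 0, 0, 255, 0.07, -0.007, 0, 0, 0, 0, 255, 0.075, -0.007, 0, 0, 0, 0, 255]'

```text
time: 7.92
eef_pos: [0.662, -0.0274, 0.2151]
ee_rot: [[-0.995, 0.098, -0.0], [0.098, 0.995, -0.0], [0.0, -0.0, -1.0]]
wrist_force: [-1.4, -0.2, 0.1]
finger_gap: 0.0006
```

Request:
apply_moves --motion '[0.005, 0, 0, 0, 0, 0, 255, 0.01, -0.001, 0, 0, 0, 0, 255, 0.015, -0.002, 0, 0, 0, 0, 255, 0.02, -0.002, 0, 0, 0, 0, 255]'

```text
time: 8.25
eef_pos: [0.6671, -0.0279, 0.2151]
ee_rot: [[-0.995, 0.098, -0.0], [0.098, 0.995, -0.0], [0.0, -0.0, -1.0]]
wrist_force: [0.0, -1.1, -0.5]
finger_gap: 0.0002
```

Run:
```python
from bench import ctrl
from h import *
q=np.load('q.npy')
s=ctrl.sense();print(s['time'],s['eef_pos'],s['wrist_force'])
d=ctrl.snapshot('scene');np.savez('pics/s7.npz',**d);cv2.imwrite('pics/s7.png',cv2.resize(d['img'][180:320,200:380,::-1],None,fx=4,fy=4,interpolation=cv2.INTER_CUBIC))
c,sn=np.cos(q[2]),np.sin(q[2]);v=s['eef_pos'][:2]-q[:2];print('tcp in box',c*v[0]+sn*v[1],-sn*v[0]+c*v[1])
for th in (1.6,1.7,1.75,1.8,1.85):
    print(th,((proj(d,b2w(q,[lidpt(th,.157,.011,-.11),lidpt(th,.157,.011,.11),lidpt(th,.157,-.003,-.11),lidpt(th,.157,-.003,.11)]))-[200,180]+.5)*4).round().tolist())
```

```text
8.25 [ 0.66705745 -0.02793131  0.21514694] [ 0.04543177 -1.10781268 -0.50441905]
tcp in box 0.10199834817694735 0.04632939516229189
1.6 [[99.0, 104.0], [556.0, 149.0], [109.0, 87.0], [561.0, 131.0]]
1.7 [[88.0, 126.0], [551.0, 173.0], [98.0, 107.0], [556.0, 152.0]]
1.75 [[83.0, 139.0], [549.0, 186.0], [92.0, 118.0], [553.0, 164.0]]
1.8 [[78.0, 152.0], [546.0, 200.0], [87.0, 129.0], [551.0, 176.0]]
1.85 [[73.0, 165.0], [543.0, 215.0], [82.0, 142.0], [548.0, 190.0]]
```

View pics/s7.png

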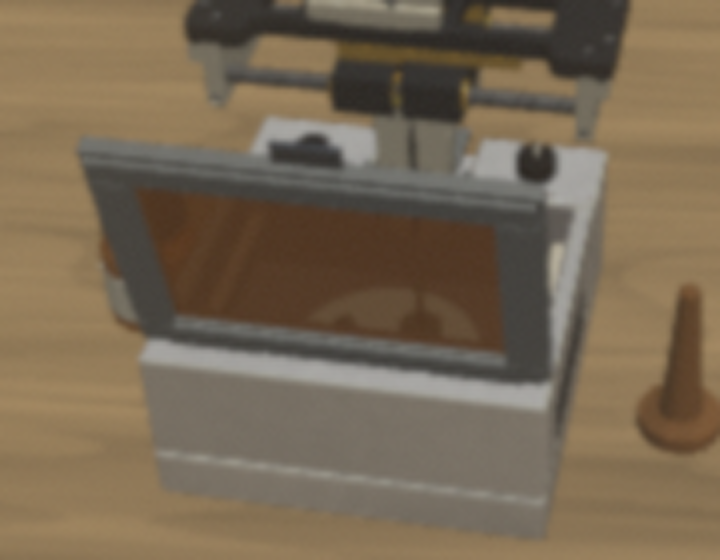

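Request:
apply_moves --motion '[0.005, 0, 0, 0, 0, 0, 255, 0.01, -0.001, 0, 0, 0, 0, 255, 0.014, -0.001, 0, 0, 0, 0, 255, 0.014, -0.001, 0, 0, 0, 0, 255]'

```text
time: 8.63
eef_pos: [0.6705, -0.0282, 0.2151]
ee_rot: [[-0.995, 0.098, -0.0], [0.098, 0.995, -0.0], [0.0, -0.0, -1.0]]
wrist_force: [-1.9, -0.4, 0.6]
finger_gap: 0.0009
```

Request:
apply_moves --motion '[0.005, 0, 0, 0, 0, 0, 255, 0.01, -0.001, 0, 0, 0, 0, 255, 0.014, -0.001, 0, 0, 0, 0, 255, 0.014, -0.001, 0, 0, 0, 0, 255]'

```text
time: 8.97
eef_pos: [0.671, -0.0282, 0.215]
ee_rot: [[-0.995, 0.098, -0.008], [0.098, 0.995, 0.0], [0.008, -0.0, -1.0]]
wrist_force: [-7.9, 1.1, 4.0]
finger_gap: 0.0007
```

Force has risen to about 8 N with the tool nearly stationary, so the lid is at its stop. I'll back off straight to the front.

Request:
apply_moves --motion '[-0.01, 0.001, 0, 0, 0, 0, 255, -0.03, 0.003, 0, 0, 0, 0, 255, -0.07, 0.007, 0, 0, 0, 0, 255, -0.13, 0.013, 0, 0, 0, 0, 255, -0.2, 0.02, 0.02, 0, 0, 0, 255, -0.28, 0.028, 0.05, 0, 0, 0, 255, -0.36, 0.036, 0.1, 0, 0, 0, 255, -0.43, 0.043, 0.15, 0, 0, 0, 255, -0.48, 0.048, 0.2, 0, 0, 0, 255, -0.48, 0.048, 0.2, 0, 0, 0, 255]'

```text
time: 9.8
eef_pos: [0.5543, -0.0162, 0.2685]
ee_rot: [[-0.995, 0.097, 0.007], [0.097, 0.995, 0.0], [-0.007, 0.001, -1.0]]
wrist_force: [0.5, 0.0, 0.8]
finger_gap: 0.0003
```

Run:
```python
from bench import ctrl
from h import *
s=ctrl.sense();print(s['time'],s['eef_pos'],s['wrist_force'])
d=ctrl.snapshot('scene');cv2.imwrite('pics/s8.png',cv2.resize(d['img'][180:320,200:380,::-1],None,fx=4,fy=4,interpolation=cv2.INTER_CUBIC))
a=cv2.imread('pics/scene0.png')[:,:,::-1].astype(int);b=d['img'].astype(int)
d=ctrl.snapshot('top');cv2.imwrite('pics/t8.png',d['img'][:,:,::-1])
```

```text
9.8 [ 0.55429186 -0.01615039  0.26846745] [0.50999491 0.04727699 0.81319814]
```

View pics/s8.png

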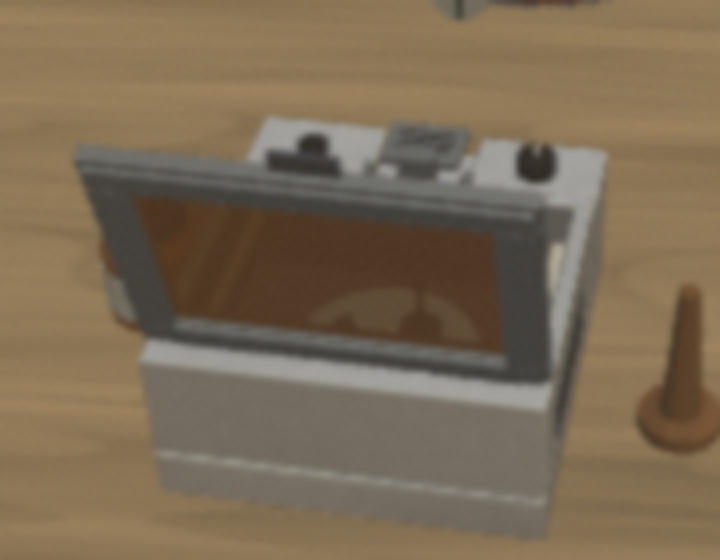

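View pics/t8.png

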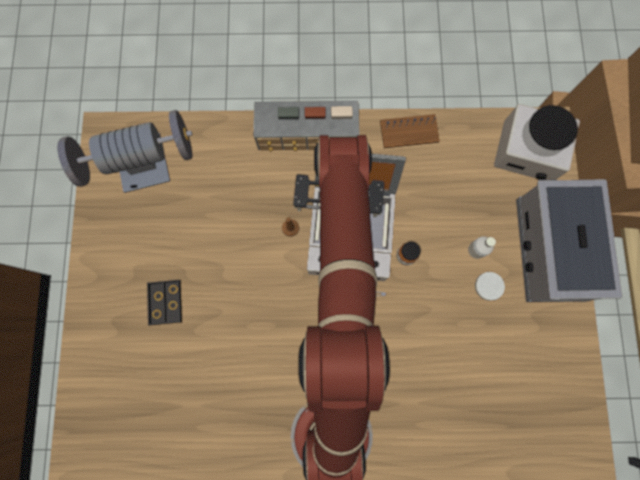

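Request:
apply_moves --motion '[0, 0, 0, 0, 0, 0, 255, 0, 0, 0, 0, 0, 0, 255, 0, 0, 0, 0, 0, 0, 255, 0, 0, 0, 0, 0, 0, 255]'

```text
time: 10.23
eef_pos: [0.5542, -0.0165, 0.2642]
ee_rot: [[-0.995, 0.098, -0.001], [0.098, 0.995, -0.0], [0.001, -0.0, -1.0]]
wrist_force: [-1.0, 1.2, -0.2]
finger_gap: 0.0005
```

Run:
```python
from bench import ctrl
from h import *
d=ctrl.snapshot('scene')
b=cv2.resize(d['img'][180:320,200:380,::-1],None,fx=4,fy=4,interpolation=cv2.INTER_CUBIC)
a=cv2.imread('pics/s8.png');print('diff in lid area',np.abs(a.astype(int)-b)[110:].max(),np.abs(a.astype(int)-b)[110:].mean())
print(ctrl.sense()['wrist_force'],ctrl.job_done())
```

```text
diff in lid area 5 0.6086615226337448
the job is handed in; nothing more can be done
[-0.34355717 -0.06079102  0.01107056] None
```

The curing box is open, with the lid resting against its stop, and I handed the job in at about 10 s. No verdict is reported, so the result rests on my own checks.

**What I did:**
- I found the box in the top and scene images.
- With the fingers shut, I pressed the release tab about 7 mm down. The lid sprang up by itself to about 0.9–1.0 rad with the fingers off it.
- I then pushed the lid's underside back, left of the tongue, until the force rose to about 8 N with the tool no longer moving. After that I backed the arm off.

**What the last checks showed:**
- **Lid:** it was between 1.80 and 1.85 rad by projection into the scene image before the final push to the stop. It did not move between the last two pictures, about 0.4 s apart.
- **Tab and touch:** the tab looks back up, and the wrist force is near zero.
- **Bench:** the spirit bottle, ring cone, tray, felt wheel and resin jar look unmoved in the top view. I judged this by eye and did not measure it.
- **Not fully seen:** the arm hid most of the tweezers in the last top view, though it never came near them. The start key and the ring patterns looked untouched.

No check failed or disagreed. During the press I read a backward force of about 6 N on the fingers, which I took to be the pad tilting. It was gone once I let go.

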